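# Wedge a rocking control unit steady

### The arm

A 6-joint arm with a two-finger parallel gripper is mounted at the origin on a cart in front of the work surface, level with it; the furniture and walls round the work are solid. World frame = base frame: x ahead of the robot, y to its left, z up, the work surface at z = 0. Lengths are in m, angles in degrees, forces in N, time in s.
With the tool pointing down it reaches from about 0.25 to 0.725 m from the base axis. Payload 9.7 kg.
Tool frame: the origin (TCP) lies between the finger pads, 19 mm behind the fingertips; this is the grasp point; z points along the fingers, y is the line along which they close (so a half turn about z gives the same grasp; the last joint's range is limited). The gripper opens to 85 mm and grips with 20 to 120 N. Pads are 22 mm wide; open, the fingers measure 114 mm over their backs; the gripper's body (76 mm by 85 mm) begins 54 mm behind the grasp point. The pads swing forward as they close: fully open they stand 13 mm farther back than shut.
Start: joints at [-73.854, 4.979, 10.078, 95.1, 0, 90], TCP at [0.153, -0.528, 0.25] pointing down, gripper open.
Joint ranges: [-179.16, 179.16], [-48.56, 103.87], [-65.8, 70.77], [-126.05, 130.52], [-82.76, 87.17], [-180, 180]. Speed limits (degrees/s): [127.2, 127.2, 147.25, 180, 180, 180].

### API

Orientations are given as [roll, pitch, yaw] about the fixed x, y, z axes, in that order (R = Rz(yaw) Ry(pitch) Rx(roll)).
In Python, from workcell import telemetry, camera, calibration, workorder gives the robot as it stands.
- The arm moves only by the tool play_rows, never from a script. Its argument "increments" is a list of rows, each a list of 3 entries, a list of its own where there are three numbers: the shift along the tool's x, y, z in mm, then the turn, a rotation vector about the tool's x, y, z in degrees, then the closure, from 0 (fully open) to 1 (shut). In form: [[[x, y, z], [ax, ay, az], jaw], ...]. A call has 1 to 20 rows; each row is the pose to reach, as a shift and turn from the pose commanded when the call began, along the tool's axes at that moment; what a row does not reach only later rows make up. A row lasts 1/10 s, in which the tool goes at most 50 mm and 8.59 degrees, less where a joint would pass 70% of its speed; a pose out of reach is approached as far as the arm can. A call with a gripper value outside its range is refused whole. The fingers move at their own pace and stop on an object; "grip_force" is the grip in N (left out, the last holds). Time passes only in rows, so rows that repeat a pose let the fingers close. It gives the time, the measured TCP pose, the force, the opening and the grip force at its end, in the units of the state.
- telemetry.get_obs(): the state, without advancing time (a new reading comes with each control period).
- camera(name): name is "side" or "top"; returns (picture, depth): 384x512x3 uint8, red, green, blue; 384x512 float32, m along the optical axis (not along the pixel's ray), 0 where there is no reading.
- calibration(name): a dict with "vertical_fov" (degrees; the focal length in pixels is half the picture's height over the tangent of half this angle, whatever the lens; pixels are square), "cx", "cy" (the principal point, pixels), "rvec" (rotation vector, rad) and "tvec" (3), from world to camera coordinates, as OpenCV has them. Camera axes: x right, y down, z forward; pixel columns grow to the right and rows downward; lengths in m; the calibration is good to about 2 mm. A picture is of the moment at which its call begins. calibration takes no time and is no camera call.
- workorder.job_done(): hands the job in; it is judged then, once.
The state is a dict: "time": time; "q": joint angles; "qd": joint speeds; "joint_efforts": joint torques, N m; "ee_pos": TCP position; "tcp_rot": TCP orientation; "wrist_force": force on the tool from outside, world axes, zero at the start; "torque": the same for the moment, N m; "opening": finger opening in m; "grasp_force": force on a finger pad.
Only numpy, scipy, OpenCV 4.12 (cv2) and the standard library are available. Lean on these libraries where they do the work, as an engineer would, in place of code of your own. Each camera call takes 0.05 s, during which the arm holds its last target. There are 200 camera calls.

### The job

The grey control unit rocks because one of its feet, the one below the yellow dot, is too short. With the fingertips, push the orange wedge thin end first under that foot just until the unit no longer rocks and stands level, without lifting anything, shoving the unit out of its place or disturbing the other things. Press firmly straight down on the middle of the yellow dot to test it (push the wedge further if it still gives), and finish while still pressing the dot, with the unit steady.

Things in the scene. Friction and masses are not known exactly. Their poses are not given: they have to be found in the camera images.
- unit: Loose grey control unit, 140 (x) x 180 (y) x 82 mm high, 2 kg, dark panel at -x (to the robot). Origin: centre of its underside at foot level, z up. Four black feet, domed below, 18 mm across, 22 mm tall, at (+-55, +-75) mm. The one at (-55, +75) is 13 mm tall: it hangs 9 mm up, the unit rests level on the others, and 1 to 2 N down on the dot rocks it.
- press_spot (a point): Centre of the yellow dot, 20 mm across, on top of the unit straight above the short foot, 82 mm above the worktop when the unit stands level; axes as the unit. The fixed cream machine to the left fills x > 0.50, y > -0.21 m of the worktop, 0.2 to 0.33 m high: go round its front on the way here.
- short_foot (a point): Lowest point of the short foot (domed, 18 mm across), 9 mm above the worktop when the unit stands level; axes as the unit. Once the wedge bears on this foot, the force to push the wedge rises from under 1 N to over 5 N; more push lifts the corner or shoves the unit.
- wedge: Loose orange wedge, 100 mm long (x), 40 mm wide (y), 80 g, lying flat. Origin: centre of its underside. Thin end (2 mm) at +x, towards the short foot; it thickens evenly to 20 mm at x = -47 mm (9 mm at x = +12 mm); upright tail face at x = -50 mm, 18 mm high. Its x axis points to within about 15 mm of the short foot.
- specimen_red: Bystander: red mounted specimen, a disc 30 mm across and 19 mm high; origin at the centre of its underside.
- specimen_green: Bystander: green mounted specimen, a disc 30 mm across and 17 mm high; origin at the centre of its underside.
- marker: Bystander: blue and white marker pen lying on the worktop, 135 mm long; origin below its middle.
- petri_dish: Bystander: flat round dish, 89 mm across and 14 mm high; origin at the centre of its underside.
Things that resemble listed ones, but are neither listed nor needed, are in the scene too. There is more than one size of the wedge; the job needs the middle-sized.

How it is judged:
By the outcome, as a careful person would: the job done as asked, in the order asked, and still so for the second after the job is handed in, while the arm keeps its last pose, push and grip.
It also fails if it takes over 51 s, if anything falls off the work surface, if the arm or the gripper's body presses on something with over 40 N, if the wrist force passes 120 N, or if a joint passes its speed limit or range.

## Working session

There is one attempt and no reset: what is moved stays moved. The work goes in short steps, Python scripts to look and compute and a tool call to move; the robot and the scene stay as the last step left them, time stands still between calls to the robot, and variables do not carry over. Pictures are saved under pics/ and viewed, at most 10 in all, crops included, and the job is handed in when it is done.

Besides the shell and the picture viewer there is one more tool, called by a JSON object that holds its "method" and its "body". play_rows: Moves the arm, as the interface text tells. Its arguments: {"type":"object","properties":{"increments":{"type":"array"},"grip_force":{"type":"number"}},"required":["increments"]}

```bash
mkdir -p pics
cat > h.py <<'E'
import numpy as np, cv2
from workcell import telemetry, camera, calibration, workorder
def cal(n):
    c=calibration(n); f=192/np.tan(np.radians(c["vertical_fov"])/2)
    R=cv2.Rodrigues(np.array(c["rvec"],float))[0]; t=np.array(c["tvec"],float).ravel()
    return f,c["cx"],c["cy"],R,t,c
def ray(n,u,v,z):
    f,cx,cy,R,t,_=cal(n); d=R.T@np.array([(u-cx)/f,(v-cy)/f,1]); o=-R.T@t
    return o+d*(z-o[2])/d[2]
def pts(n,dep):
    f,cx,cy,R,t,_=cal(n); v,u=np.mgrid[:384,:512]
    P=np.stack([(u-cx)/f*dep,(v-cy)/f*dep,dep],-1); return (P-t)@R
def proj(n,p):
    f,cx,cy,R,t,_=cal(n); q=R@np.array(p)+t; return f*q[0]/q[2]+cx,f*q[1]/q[2]+cy
E
python3 - <<'E'
from h import *
print(telemetry.get_obs())
for n in("side","top"):
    p,d=camera(n); cv2.imwrite(f"pics/{n}0.png",p[:,:,::-1]); np.savez(f"{n}0.npz",p=p,d=d); print(cal(n))
E
```

```text
{'time': 0.0, 'q': array([-7.38535166e+01,  5.01226357e+00,  1.00337020e+01,  9.50998947e+01,
       -5.39043684e-04,  8.99982506e+01]), 'qd': array([ 0.02969051, -0.00455558,  0.04891919,  0.15840712, -0.01522723,
        0.13042979]), 'joint_efforts': array([-1.11250672e-04, -5.20397651e+01,  4.64798713e+01,  1.65947364e-02,
        5.80123947e-05, -2.23174823e-06]), 'ee_pos': array([ 0.15289106, -0.52810412,  0.24926516]), 'tcp_rot': array([-1.79921544e+02,  5.36647731e-04,  1.61482335e+01]), 'wrist_force': array([ 0.25603042, -0.82753387,  0.10803815]), 'torque': array([-0.05035214,  0.06250199, -0.04899158]), 'grasp_force': 0.0, 'opening': 0.08511161543994941}
(np.float64(363.989501792481), 253.89600024293205, 189.60722405351123, array([[ 0.91438915, -0.4045074 , -0.01631712],
       [-0.25267983, -0.53876421, -0.80367035],
       [ 0.31629952,  0.73899046, -0.594851  ]]), array([-0.55728478,  0.09635491,  1.03016922]), {'vertical_fov': 55.62219474195185, 'cx': 253.89600024293205, 'cy': 189.60722405351123, 'rvec': array([ 2.16635255, -0.46709225,  0.21321086]), 'tvec': array([-0.55728478,  0.09635491,  1.03016922])})
(np.float64(478.27064859098795), 264.196630351117, 180.08800839309225, array([[ 0.01692073, -0.99979102, -0.01147171],
       [-0.98842371, -0.01499603, -0.15097577],
       [ 0.15077219,  0.01389353, -0.9884709 ]]), array([-0.1952184 ,  0.52099119,  1.42822891]), {'vertical_fov': 43.74562527815395, 'cx': 264.196630351117, 'cy': 180.08800839309225, 'rvec': array([ 2.15387961, -2.11958094,  0.14850441]), 'tvec': array([-0.1952184 ,  0.52099119,  1.42822891])})
```

View pics/side0.png

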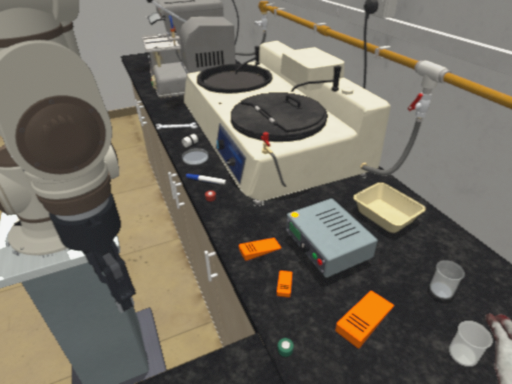

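View pics/top0.png

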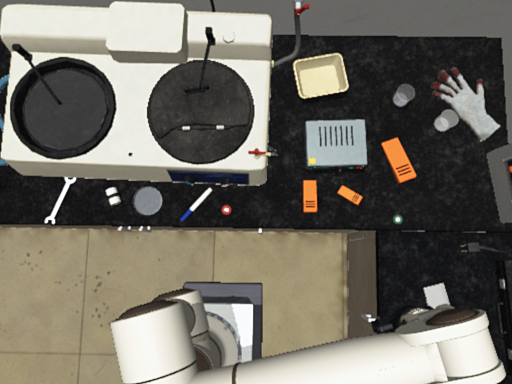

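Top view: candidate wedges are at (310,196), (350,195) small and (398,160) large. In the side view they are at (260,248), (285,283) and (365,318). The middle-sized one, lined up with the yellow dot at (311,160), is at (310,196). The specimens, pen and dish lie left of it. Next I measure and check this in a crop.

```bash
cat > m.py <<'E'
from h import *
def blobs(n,p,lo,hi,amin):
    hsv=cv2.cvtColor(p,cv2.COLOR_RGB2HSV); m=cv2.inRange(hsv,lo,hi)
    cs,_=cv2.findContours(m,cv2.RETR_EXTERNAL,cv2.CHAIN_APPROX_NONE)
    return [c for c in cs if cv2.contourArea(c)>amin]
def cen(c):
    M=cv2.moments(c); return M['m10']/M['m00'],M['m01']/M['m00']
def tri(a,b):
    A=[];B=[]
    for n,(u,v) in (("top",a),("side",b)):
        f,cx,cy,R,t,_=cal(n); x,y=(u-cx)/f,(v-cy)/f
        A+= [R[0]-x*R[2],R[1]-y*R[2]]; B+=[x*t[2]-t[0],y*t[2]-t[1]]
    s=np.linalg.lstsq(np.array(A),np.array(B),rcond=None); return s[0]
E
python3 - <<'E'
from m import *
np.set_printoptions(precision=4,suppress=True)
D={n:np.load(n+"0.npz") for n in("top","side")}
Y={}
for n in D:
    p,d=D[n]["p"],D[n]["d"]; P=pts(n,d)
    for nm,lo,hi,a in (("or",(5,180,120),(16,255,255),150),("ye",(20,150,150),(33,255,255),10)):
        for c in blobs(n,p,lo,hi,a):
            r=cv2.minAreaRect(c); u=cen(c)
            m=np.zeros(d.shape,np.uint8); cv2.drawContours(m,[c],-1,1,-1); q=P[(m>0)&(d>0)]
            print(n,nm,np.round(u,1),cv2.contourArea(c),"depth med",np.median(q,0),"zmax",np.percentile(q[:,2],[5,95]))
            if nm=="or":
                for b in cv2.boxPoints(r): print("   ",b,ray(n,*b,0.0)[:2],ray(n,*b,0.02)[:2])
            if nm=="ye": print("   z=.082",ray(n,*u,.082)); Y[n]=u
print("floor z", [np.median(pts(n,D[n]["d"])[200:230,300:340,2]) for n in D])
p=D["top"]["p"][130:230,270:430]; q=D["side"]["p"][190:310,230:390]
im=np.vstack([cv2.resize(p,(480,300),interpolation=2),cv2.resize(q,(400,300),interpolation=2)[:,:400].copy() if 0 else cv2.resize(q,(480,300),interpolation=2)])
cv2.imwrite("pics/crop1.png",im[:,:,::-1])
E
```

```text
top or [349.6 194.6] 219.0 depth med [ 0.4872 -0.454   0.0069] zmax [-0.0024  0.0155]
    [336.5 192.5] [ 0.4941 -0.4133] [ 0.4915 -0.4105]
    [341.7059 183.8235] [ 0.5218 -0.4297] [ 0.5188 -0.4267]
    [362.5882 196.3529] [ 0.4832 -0.4945] [ 0.4808 -0.4907]
    [357.3823 205.0294] [ 0.4557 -0.478 ] [ 0.4537 -0.4743]
top or [309.5 195.5] 402.5 depth med [ 0.4815 -0.3273  0.0098] zmax [-0.0013  0.0203]
    [303. 180.] [ 0.5321 -0.3083] [ 0.529 -0.307]
    [316. 180.] [ 0.5327 -0.3491] [ 0.5296 -0.3472]
    [316. 211.] [ 0.435  -0.3492] [ 0.4333 -0.3473]
    [303. 211.] [ 0.4344 -0.3088] [ 0.4326 -0.3074]
top or [398.3 159.8] 773.0 depth med [ 0.5978 -0.6045  0.0138] zmax [-0.0005  0.0268]
    [379.2 143.4] [ 0.6533 -0.5496] [ 0.6486 -0.545 ]
    [396. 135.] [ 0.6815 -0.6034] [ 0.6764 -0.5981]
    [416.4001 175.8   ] [ 0.5508 -0.664 ] [ 0.5475 -0.6579]
    [399.6001 184.2   ] [ 0.5233 -0.6108] [ 0.5204 -0.6053]
top ye [311.5 160.5] 17.0 depth med [ 0.579  -0.328   0.0813] zmax [0.0778 0.0848]
   z=.082 [ 0.5788 -0.3279  0.082 ]
side or [363.3 317.8] 1640.5 depth med [ 0.584  -0.6121  
[... 405 characters left out ...]
2]
    [278.6 269.2] [ 0.4933 -0.4107] [ 0.4849 -0.4261]
    [293.1231 271.0154] [ 0.5225 -0.4304] [ 0.5132 -0.4452]
    [289.9231 296.6154] [ 0.4801 -0.4926] [ 0.4721 -0.5056]
side or [258.3 247.4] 534.0 depth med [ 0.4733 -0.3348  0.0105] zmax [0.0006 0.0199]
    [238.1283 243.3509] [ 0.4368 -0.2879] [ 0.4301 -0.3069]
    [278.2793 235.8226] [ 0.5452 -0.3068] [ 0.5353 -0.3253]
    [281.4491 252.7283] [ 0.5245 -0.3653] [ 0.5153 -0.382 ]
    [241.2981 260.2566] [ 0.422  -0.3461] [ 0.4157 -0.3634]
side ye [294.  214.3] 18.5 depth med [ 0.5756 -0.3304  0.0828] zmax [0.0807 0.0843]
   z=.082 [ 0.576  -0.3296  0.082 ]
floor z [np.float64(-0.00018392224037862964), np.float64(0.08196060855255759)]
```

View pics/crop1.png

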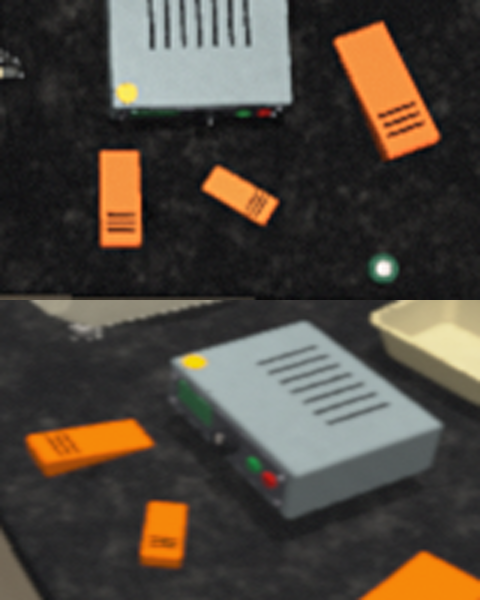

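The crop confirms it: three orange wedges, with the middle one (crop (120,198)) ridged at its -x tail and pointing at the foot below the dot. It spans x 0.433–0.532 at y −0.328, and the dot is at (0.578, −0.329). The foot needs about 83 mm of push. I'll close the fingers and move to behind the tail.

{"method": "play_rows", "body": {"increments": [[[20, -8, 7], [0, 0, 1], 1], [[50, -20, 17], [0, 0, 3], 1], [[80, -33, 27], [0, 0, 4.5], 1], [[110, -45, 37], [0, 0, 6], 1], [[140, -57, 47], [0, 0, 7.5], 1], [[170, -70, 57], [0, 0, 9], 1], [[200, -82, 67], [0, 0, 11], 1], [[230, -94, 77], [0, 0, 12.5], 1], [[260, -107, 87], [0, 0, 14], 1], [[285, -117, 95], [0, 0, 15.5], 1], [[298, -122, 100], [0, 0, 16.1], 1], [[298, -122, 100], [0, 0, 16.1], 1], [[298, -122, 100], [0, 0, 16.1], 1]], "grip_force": 40}}

```text
time: 1.4
ee_pos: [0.4051, -0.3281, 0.1498]
tcp_rot: [-180.0, 0.0, 0.1]
wrist_force: [-0.2, 0.3, -0.7]
opening: 0.0001
grasp_force: 0.0
```

{"method": "play_rows", "body": {"increments": [[[0, 0, 30], [0, 0, 0], 1], [[0, 0, 60], [0, 0, 0], 1], [[0, 0, 90], [0, 0, 0], 1], [[0, 0, 105], [0, 0, 0], 1], [[0, 0, 115], [0, 0, 0], 1], [[0, 0, 120], [0, 0, 0], 1], [[0, 0, 124], [0, 0, 0], 1], [[0, 0, 124], [0, 0, 0], 1], [[0, 0, 124], [0, 0, 0], 1]]}}

```text
time: 2.3
ee_pos: [0.4056, -0.3286, 0.0268]
tcp_rot: [180.0, -0.1, 0.0]
wrist_force: [-0.3, -0.1, -0.5]
opening: 0.0003
grasp_force: 0.0
```

```bash
cat > look.py <<'E'
import sys
from m import *
np.set_printoptions(precision=4,suppress=True)
S={}
for n in("top","side"):
    p,d=camera(n); S[n]=p
    for c in blobs(n,p,(5,180,120),(16,255,255),60):
        u=cen(c)
        if not(285<u[0]<330 and n=="top" or n=="side" and 225<u[0]<330 and u[1]<268): continue
        r=cv2.minAreaRect(c); print(n,"wedge",np.round(u,1),r)
        for b in cv2.boxPoints(r): print("   ",ray(n,*b,0.01)[:2])
    for c in blobs(n,p,(20,150,150),(33,255,255),8):
        u=cen(c); print(n,"dot",np.round(u,2),ray(n,*u,.082)[:2])
a=cv2.resize(S["top"][130:230,250:410],(560,350),interpolation=2);b=cv2.resize(S["side"][180:280,200:360],(400,250),interpolation=2)
b=np.pad(b,((0,0),(0,160),(0,0)))
cv2.imwrite(f"pics/{sys.argv[1]}.png",np.vstack([a,b])[:,:,::-1])
E
python3 look.py c2
```

```text
top dot [311.69 160.61] [ 0.5785 -0.3284]
side wedge [259.2 247.4] ((259.6000061035156, 246.29998779296875), (16.76007080078125, 38.89601135253906), 71.56505584716797)
    [ 0.4328 -0.3017]
    [ 0.5396 -0.3004]
    [ 0.5255 -0.3586]
    [ 0.4242 -0.3578]
side dot [294.13 214.21] [ 0.5765 -0.3293]
```

View pics/c2.png

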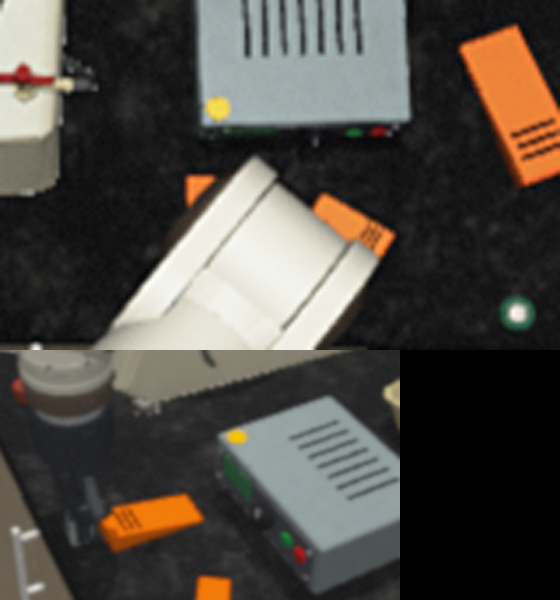

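The fingertips stand behind the tail (crop lower left), in line with it. I push gently, stopping well short of contact with the foot.

{"method": "play_rows", "body": {"increments": [[[5, 0, 0], [0, 0, 0], 1], [[9, 0, 0], [0, 0, 0], 1], [[12, 0, 0], [0, 0, 0], 1], [[15, 0, 0], [0, 0, 0], 1], [[18, 0, 0], [0, 0, 0], 1], [[22, 0, 0], [0, 0, 0], 1], [[26, 0, 0], [0, 0, 0], 1], [[31, 0, 0], [0, 0, 0], 1], [[36, 0, 0], [0, 0, 0], 1], [[41, 0, 0], [0, 0, 0], 1], [[46, 0, 0], [0, 0, 0], 1], [[51, 0, 0], [0, 0, 0], 1], [[56, 0, 0], [0, 0, 0], 1], [[61, 0, 0], [0, 0, 0], 1], [[65, 0, 0], [0, 0, 0], 1], [[68, 0, 0], [0, 0, 0], 1], [[70, 0, 0], [0, 0, 0], 1], [[70, 0, 0], [0, 0, 0], 1], [[70, 0, 0], [0, 0, 0], 1]]}}

```text
time: 4.3
ee_pos: [0.4753, -0.3282, 0.026]
tcp_rot: [-180.0, -0.0, 0.0]
wrist_force: [-0.2, 0.5, -1.0]
opening: 0.0
grasp_force: 0.0
```

```bash
python3 look.py c3
```

```text
side wedge [277.6 241.9] ((277.7000427246094, 241.10003662109375), (14.54647445678711, 32.88768768310547), 71.56504821777344)
    [ 0.4904 -0.3078]
    [ 0.5833 -0.3069]
    [ 0.5691 -0.3579]
    [ 0.4804 -0.3572]
side dot [294.13 214.21] [ 0.5765 -0.3293]
```

View pics/c3.png

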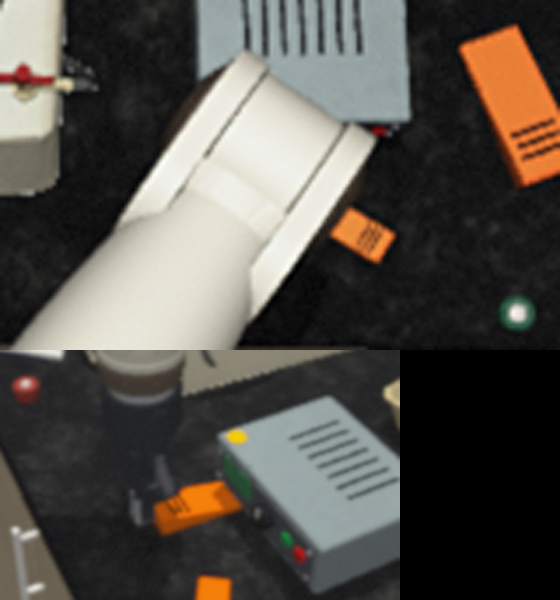

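The wedge is straight and its thin end is under the panel edge, with the dot unmoved. I continue with smaller steps while watching the force.

{"method": "play_rows", "body": {"increments": [[[3, 0, 0], [0, 0, 0], 1], [[6, 0, 0], [0, 0, 0], 1], [[9, 0, 0], [0, 0, 0], 1], [[12, 0, 0], [0, 0, 0], 1], [[15, 0, 0], [0, 0, 0], 1], [[18, 0, 0], [0, 0, 0], 1], [[20, 0, 0], [0, 0, 0], 1], [[21, 0, 0], [0, 0, 0], 1], [[22, 0, 0], [0, 0, 0], 1]]}}

```text
time: 5.3
ee_pos: [0.4973, -0.3282, 0.026]
tcp_rot: [-180.0, 0.0, 0.0]
wrist_force: [-1.4, 0.2, 0.9]
opening: -0.0001
grasp_force: 0.3
```

{"method": "play_rows", "body": {"increments": [[[1, 0, 0], [0, 0, 0], 1], [[2, 0, 0], [0, 0, 0], 1], [[2, 0, 0], [0, 0, 0], 1]]}}

```text
time: 5.6
ee_pos: [0.4994, -0.3282, 0.026]
tcp_rot: [180.0, -0.0, 0.0]
wrist_force: [-0.2, -1.6, 0.4]
opening: 0.0002
grasp_force: 0.0
```

{"method": "play_rows", "body": {"increments": [[[1, 0, 0], [0, 0, 0], 1], [[2, 0, 0], [0, 0, 0], 1], [[2, 0, 0], [0, 0, 0], 1]]}}

```text
time: 5.9
ee_pos: [0.5014, -0.3282, 0.026]
tcp_rot: [180.0, -0.0, 0.0]
wrist_force: [-0.6, -0.4, -0.1]
opening: 0.0003
grasp_force: 0.0
```

{"method": "play_rows", "body": {"increments": [[[0.5, 0, 0], [0, 0, 0], 1], [[1, 0, 0], [0, 0, 0], 1]]}}

```text
time: 6.1
ee_pos: [0.5021, -0.3281, 0.026]
tcp_rot: [-180.0, 0.0, 0.0]
wrist_force: [-1.5, -0.4, 1.7]
opening: -0.0003
grasp_force: 1.1
```

{"method": "play_rows", "body": {"increments": [[[0.5, 0, 0], [0, 0, 0], 1], [[1, 0, 0], [0, 0, 0], 1]]}}

```text
time: 6.3
ee_pos: [0.503, -0.3282, 0.026]
tcp_rot: [-180.0, 0.0, 0.0]
wrist_force: [-3.5, -0.2, 1.8]
opening: -0.0005
grasp_force: 1.9
```

{"method": "play_rows", "body": {"increments": [[[0.5, 0, 0], [0, 0, 0], 1], [[0.5, 0, 0], [0, 0, 0], 1]]}}

```text
time: 6.5
ee_pos: [0.5036, -0.3282, 0.0259]
tcp_rot: [-180.0, 0.0, 0.0]
wrist_force: [-4.8, 1.0, 1.4]
opening: 0.0001
grasp_force: 2.2
```

{"method": "play_rows", "body": {"increments": [[[0.5, 0, 0], [0, 0, 0], 1], [[0.5, 0, 0], [0, 0, 0], 1]]}}

```text
time: 6.7
ee_pos: [0.504, -0.3281, 0.0259]
tcp_rot: [-180.0, 0.0, 0.0]
wrist_force: [-5.6, 1.6, 3.4]
opening: -0.0002
grasp_force: 2.5
```

The force has passed 5 N, so the wedge bears on the foot. I back off, rise and look.

{"method": "play_rows", "body": {"increments": [[[-2, 0, 0], [0, 0, 0], 1], [[-6, 0, 0], [0, 0, 0], 1], [[-12, 0, 0], [0, 0, 0], 1], [[-15, 0, 0], [0, 0, 0], 1], [[-15, 0, -20], [0, 0, 0], 1], [[-15, 0, -50], [0, 0, 0], 1], [[-15, 0, -80], [0, 0, 0], 1], [[-15, 0, -105], [0, 0, 0], 1], [[-10, 0, -110], [0, 0, 0], 1], [[10, 0, -110], [0, 0, 0], 1], [[35, 0, -110], [0, 0, 0], 1], [[55, 0, -110], [0, 0, 0], 1], [[68, 0, -110], [0, 0, 0], 1], [[73, 0.6, -110], [0, 0, 0], 1], [[73, 0.6, -110], [0, 0, 0], 1], [[73, 0.6, -110], [0, 0, 0], 1]]}}

```text
time: 8.3
ee_pos: [0.5767, -0.3287, 0.1356]
tcp_rot: [-180.0, 0.0, 0.0]
wrist_force: [1.0, 0.5, 0.7]
opening: -0.0002
grasp_force: 0.0
```

```bash
python3 look.py c4
```

```text
side wedge [281.1 239.8] ((281.6000061035156, 238.80001831054688), (16.443843841552734, 24.03331184387207), 71.56505584716797)
    [ 0.5164 -0.3007]
    [ 0.5853 -0.2999]
    [ 0.5691 -0.3579]
    [ 0.5038 -0.3574]
side dot [294.47 214.3 ] [ 0.5771 -0.33  ]
```

View pics/c4.png

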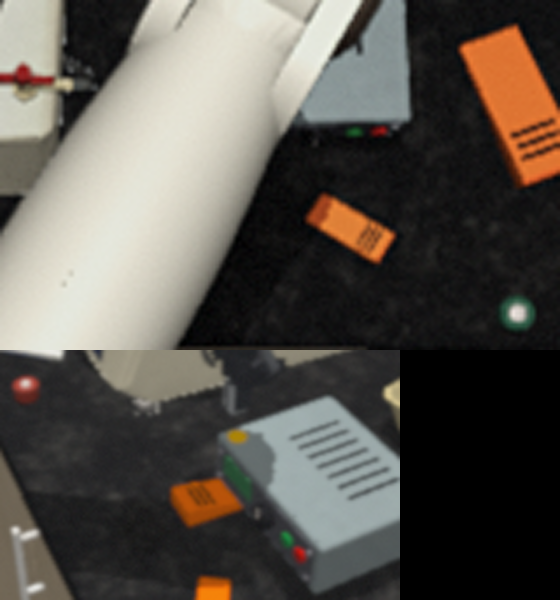

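The wedge sits under the corner with its tail at about x 0.516. The unit is unmoved and the fingertips are over the dot. I press down.

{"method": "play_rows", "body": {"increments": [[[0.7, 0, 10], [0, 0, 0], 1], [[0.7, 0, 20], [0, 0, 0], 1], [[0.7, 0, 27], [0, 0, 0], 1], [[0.7, 0, 30], [0, 0, 0], 1], [[0.7, 0, 32], [0, 0, 0], 1], [[0.7, 0, 32], [0, 0, 0], 1]]}}

```text
time: 9.0
ee_pos: [0.5779, -0.3286, 0.1037]
tcp_rot: [-180.0, 0.0, 0.0]
wrist_force: [-0.2, -1.5, -0.1]
opening: -0.0005
grasp_force: 0.0
```

{"method": "play_rows", "body": {"increments": [[[0, 0, 0.5], [0, 0, 0], 1], [[0, 0, 1], [0, 0, 0], 1], [[0, 0, 1], [0, 0, 0], 1]]}}

```text
time: 9.3
ee_pos: [0.5781, -0.3288, 0.1032]
tcp_rot: [180.0, -0.0, 0.0]
wrist_force: [0.4, 0.7, 0.5]
opening: 0.0
grasp_force: 0.0
```

{"method": "play_rows", "body": {"increments": [[[0, 0, 0.5], [0, 0, 0], 1], [[0, 0, 1], [0, 0, 0], 1], [[0, 0, 1], [0, 0, 0], 1]]}}

```text
time: 9.6
ee_pos: [0.578, -0.3287, 0.1019]
tcp_rot: [-180.0, 0.0, 0.0]
wrist_force: [-0.9, -0.9, -0.4]
opening: -0.0001
grasp_force: 0.0
```

{"method": "play_rows", "body": {"increments": [[[0, 0, 0.5], [0, 0, 0], 1], [[0, 0, 1], [0, 0, 0], 1], [[0, 0, 1], [0, 0, 0], 1]]}}

```text
time: 9.9
ee_pos: [0.5779, -0.3287, 0.1009]
tcp_rot: [-180.0, 0.0, 0.0]
wrist_force: [-0.3, 0.1, -0.3]
opening: 0.0
grasp_force: 0.0
```

{"method": "play_rows", "body": {"increments": [[[0, 0, 0.5], [0, 0, 0], 1], [[0, 0, 1], [0, 0, 0], 1], [[0, 0, 1], [0, 0, 0], 1]]}}

```text
time: 10.2
ee_pos: [0.578, -0.3287, 0.1003]
tcp_rot: [180.0, -0.0, 0.0]
wrist_force: [-1.6, 1.0, 2.9]
opening: -0.0
grasp_force: 1.5
```

{"method": "play_rows", "body": {"increments": [[[0, 0, 0.5], [0, 0, 0], 1], [[0, 0, 1], [0, 0, 0], 1], [[0, 0, 1], [0, 0, 0], 1]]}}

```text
time: 10.5
ee_pos: [0.578, -0.3287, 0.1002]
tcp_rot: [180.0, -0.0, 0.0]
wrist_force: [-3.3, 2.0, 8.8]
opening: -0.0001
grasp_force: 4.4
```

{"method": "play_rows", "body": {"increments": [[[0, 0, 0.5], [0, 0, 0], 1], [[0, 0, 1], [0, 0, 0], 1], [[0, 0, 1], [0, 0, 0], 1]]}}

```text
time: 10.8
ee_pos: [0.578, -0.3287, 0.1001]
tcp_rot: [180.0, -0.1, 0.0]
wrist_force: [-5.3, 2.6, 13.8]
opening: -0.0003
grasp_force: 7.0
```

It gives only about 0.2 mm for 11 N. There is some sideways force, so I relieve it and press a bit more firmly.

{"method": "play_rows", "body": {"increments": [[[-0.4, -0.2, 0.3], [0, 0, 0], 1], [[-0.7, -0.3, 0.5], [0, 0, 0], 1], [[-0.7, -0.3, 0.5], [0, 0, 0], 1]]}}

```text
time: 11.1
ee_pos: [0.5779, -0.3286, 0.1001]
tcp_rot: [179.9, -0.2, 0.1]
wrist_force: [-3.8, 2.5, 14.4]
opening: 0.0001
grasp_force: 7.4
```

```bash
python3 look.py c5; python3 -c "
from h import *
o=telemetry.get_obs();print(o['ee_pos'],o['wrist_force'])
a=np.load('side0.npz')['d'];p,d=camera('side')
P=pts('side',d)
m=np.zeros(d.shape,bool);m[225:262,330:365]=1
for D in(a,d):
    Q=pts('side',D)[190:275,285:380].reshape(-1,3);Q=Q[(Q[:,2]>.07)&(Q[:,2]<.09)&(Q[:,1]<-.37)]
    print(len(Q),np.linalg.lstsq(np.c_[Q[:,:2],np.ones(len(Q))],Q[:,2],rcond=None)[0])
"
```

```text
side wedge [281.1 239.9] ((281.6000061035156, 238.80001831054688), (16.443843841552734, 24.03331184387207), 71.56505584716797)
    [ 0.5164 -0.3007]
    [ 0.5853 -0.2999]
    [ 0.5691 -0.3579]
    [ 0.5038 -0.3574]
[ 0.57787169 -0.32864184  0.10006266] [-2.45495182  2.43914276 14.32075691]
2408 [0.01682466 0.01625319 0.07792258]
2407 [0.01601565 0.01577301 0.07817475]
```

View pics/c5.png

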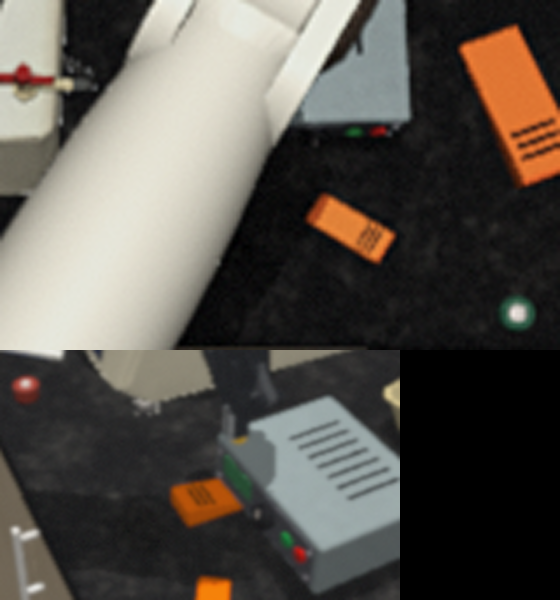

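The unit is level, with tilt change under 0.05°, and the wedge has not moved. Some yellow still shows beside the fingertip, so I check the centring in a zoom.

```bash
python3 -c "
from h import *
p,d=camera('side');print(proj('side',[.578,-.3287,.082]),proj('side',[.578,-.3287,.101]))
a=np.load('side0.npz')['p']
im=np.hstack([cv2.resize(x[180:240,265:315],(400,480),interpolation=0) for x in(a,p)])
cv2.imwrite('pics/z.png',im[:,:,::-1])"
```

```text
(np.float64(294.5322128454191), np.float64(213.90336090979338)) (np.float64(294.91290490869807), np.float64(208.0974265831003))
```

View pics/z.png

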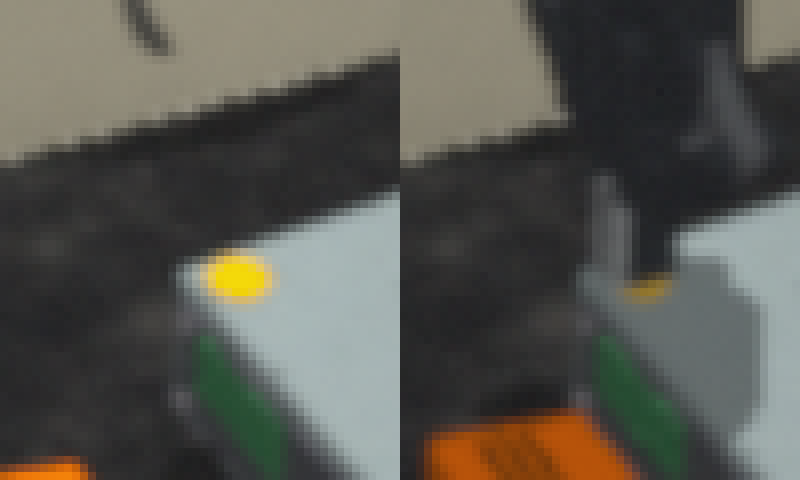

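```bash
python3 -c "
from h import *
np.set_printoptions(precision=1,suppress=True,linewidth=150)
p,d=camera('side');P=(pts('side',d)-[.578,-.3287,.082])*1000
for r in range(200,218):
  print(r,' '.join('%d,%d,%d'%tuple(P[r,c]) for c in range(287,301)))
"
```

```text
200 60,148,-81 -16,7,44 -13,8,42 -13,3,46 -15,-4,53 -15,-9,56 -13,-11,57 -11,-11,56 -5,-6,51 -3,-7,51 -2,-11,53 -1,-13,54 -14,-39,77 -13,-42,79
201 58,144,-81 -15,8,40 -14,5,42 -13,2,44 -15,-4,50 -15,-9,53 -14,-13,56 -11,-11,53 -8,-12,53 -6,-13,53 -3,-13,52 -14,-36,72 -15,-41,76 -15,-44,78
202 56,140,-81 58,137,-80 -13,7,37 -10,7,36 -15,-4,46 -14,-8,49 -14,-12,52 -11,-12,51 -9,-14,52 -14,-27,63 -14,-31,66 -14,-35,68 -14,-40,72 -14,-44,75
203 54,136,-81 57,135,-81 -14,6,35 -13,2,38 -15,-6,45 -14,-8,46 -15,-14,51 -11,-13,48 -15,-23,57 -15,-28,61 -369,-606,599 -14,-36,66 -14,-40,69 -14,-44,72
204 52,133,-82 54,130,-81 -14,5,32 -12,3,34 -14,-5,40 -14,-8,43 -14,-13,47 -15,-20,52 -15,-24,55 -14,-27,57 -14,-31,59 -14,-36,63 -14,-41,67 -14,-44,69
205 49,127,-81 52,126,-81 -14,5,29 -14,0,34 -14,-3,36 -15,-10,41 -13,-12,42 -8,-8,38 -16,-25,53 -15,-28,55 -14,-32,57 -15,-37,61 -14,-40,63 -13,-43,65
206 48,124,-82 50,121,-81 -14,4,27 -14,0,30 -13,-3,32 -10,-3,32 -8,-4,32 -10,-11,37 -15,-25,50 -15,-28,52 -14,-33,55 -15,-38,59 -12,-37,57 -4,-29,49
207 45,119,-81 47,117,-81 -13,5,23 -14,0,27 -14,-4,
[... 716 characters left out ...]
10,-8,16 -9,-11,18 -7,-13,18 -1,-9,14 0,-10,13 2,-12,14 13,1,0 16,1,0
213 32,95,-81 -13,9,0 -13,4,4 -12,1,6 -13,-4,10 -10,-5,10 -9,-8,12 -9,-12,16 -5,-11,13 -2,-10,11 -1,-13,13 2,-11,10 11,-2,0 14,-1,0
214 -17,7,0 -15,6,0 -12,6,0 -13,0,4 -14,-6,10 -369,-606,599 -10,-10,11 -8,-11,11 -5,-10,10 -3,-12,10 1,-9,6 7,-4,0 10,-4,0 12,-6,0
215 -16,8,-4 -14,6,-3 -15,1,0 -11,2,0 -13,-5,4 -10,-6,5 -9,-8,6 -7,-10,6 -1,-5,1 0,-6,1 3,-6,0 7,-4,-2 8,-7,-1 10,-10,0
216 -16,7,-7 -17,2,-2 -15,0,-1 -14,-2,0 -12,-4,1 -10,-5,0 -9,-8,2 -5,-7,1 -3,-8,1 0,-9,0 1,-9,0 4,-9,-1 6,-10,0 7,-14,1
217 -18,5,-8 -17,1,-5 -16,-1,-3 -15,-4,-1 -13,-5,-1 -12,-8,1 -9,-9,0 -7,-9,0 -3,-9,-1 -3,-14,2 0,-14,1 1,-14,0 4,-14,0 7,-14,-1
```

The fingertip pads span roughly x −13.5 and y −5…+6 mm about the TCP in this camera. The same camera puts the dot at (−1.5, −0.8), so centring is good to about 2 mm. I press a little more firmly and settle.

{"method": "play_rows", "body": {"increments": [[[-0.2, -0.2, 0.4], [0, 0, 0], 1], [[-0.4, -0.3, 0.8], [0, 0, 0], 1], [[-0.4, -0.3, 0.8], [0, 0, 0], 1], [[-0.4, -0.3, 0.8], [0, 0, 0], 1], [[-0.4, -0.3, 0.8], [0, 0, 0], 1]]}}

```text
time: 11.85
ee_pos: [0.5778, -0.3286, 0.1]
tcp_rot: [179.9, -0.2, 0.0]
wrist_force: [-3.4, 1.4, 17.9]
opening: -0.0001
grasp_force: 8.9
```

It holds firm: 18 N down with no give. I hand it in.

```bash
python3 -c "
from h import *
print(workorder.job_done())"
```

```text
the job is handed in; nothing more can be done
None
```

I pushed the middle wedge under the short foot until it bore on it (just over 5 N); the unit stood level without shifting, and I handed in at 11.85 s while pressing the dot with about 18 N, with no measurable give.

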